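# Hold the bulldog clip open over the price board

## Task

Squeeze open the big bulldog clip that is parked on the rim of the white basket, lift it off, and bring it, jaws down, square over the middle of the top edge of the upright price board, so that the edge stands a good centimetre deep between the wide-open jaws and nothing of the clip touches the board. Finish while still holding the clip squeezed open there, so that I can slip a new price card in; do not drag the clip off the rim unopened, and do not shove the basket, the board or the other goods.

Things in the scene. Friction and masses are not known exactly. Their poses are not given: they have to be found in the camera images.
- clip: Large plain-steel bulldog clip, 74 mm wide, 72 tall, 65 g: two pressed plates on a 12 mm spring barrel. Starts upright on the basket's front rim, jaws down, barrel resting on the rim. Origin: middle of the barrel axis (hinge), 6 mm above the rim; y along barrel and lips, z up, x square to the jaws. The frame belongs to the +x half, so it tilts about y as the clip is squeezed; the -x half is its mirror image.
- grip_a (a point): Middle of the rolled end of the +x half's thumb plate, 28 mm wide (along y), 6 mm thick. On the rim it lies 36 mm above the hinge and 22 mm out from it (50 mm over the outsides of both ends); squeezed fully, 41 mm above it and 26 mm over the outsides. Above the barrel the plates flare outwards to these ends; nothing is wider.
- grip_b (a point): The same point on the -x half's thumb plate.
- jaw (a joint): Opening angle between the two halves of the clip, rad: 0 as it grips the 4 mm rim, -0.13 shut on nothing, 0.62 fully open (stop; then 22 mm between the lips). Squeezing the thumb plates together opens it; the spring takes about 6 N at the thumb plates to start and 12 N to hold fully open, and shuts it when let go.
- hinge (a point): Middle of the clip's barrel axis (the clip's origin).
- lip_a (a point): Middle of the inner face of the clip's jaw lip on its +x half: 31 mm below the hinge on the rim, 28 mm below it fully open; the lip's lowest point is 2 mm lower.
- lip_b (a point): Middle of the inner face of the other jaw lip (-x half).
- basket: Open white lattice basket, 170 (x) x 260 (y) x 110 mm tall, walls 4 mm thick, 0.9 kg, with small cartons inside that stay below its rim; loose on the shelf. Origin: centre of its underside. The clip sits on its long front (-x) wall, up to 60 mm either side of the middle.
- rim (a point): Middle of the top of the basket's front (-x) wall.
- board: Upright price board: rigid white panel 4 mm thick (x), 210 mm wide (y), top edge 150 mm above the shelf, standing in a black slotted foot 80 x 172 x 22 mm; 0.8 kg in all, loose. Origin: centre of its underside; x square to the panel, y along its top edge, z up.
- board_edge (a point): Middle of the board's top edge; axes as the board's.
- can: Bystander: plain aluminium aerosol can, 54 mm diameter, 150 mm tall; origin: centre of its underside.
- oil: Bystander: grey plastic bottle with a black cap, 60 mm diameter, 135 mm tall; origin: centre of its underside.
- cards: Bystander: open cardboard box of blank price cards, 85 (x) x 120 (y) x 34 mm; origin: centre of its underside.
Mind the look-alikes: they are no part of the job. Leave any purple look-alike of the board alone. There is more than one size of the clip; the job needs the larger.

How it is judged:
On the way, in this order (a step that is already met when the one before it is completed fails the run):
1. the clip is squeezed open while still astride the basket's rim (value of joint jaw above 0.2 rad and distance of hinge from where it was at the start of the episode below 0.02 m), for 0.1 s.
2. the clip, held in the fingers, is lifted clear above the rim (z of each of lip_a, lip_b in the frame of rim above 0.01 m and contact force between clip and the fingers above 1 N and contact force between clip and basket below 0.1 N), for 0.1 s.
At the end, for the whole second after the job is handed in: Clip held open (jaw over 0.40 rad, finger force over 2 N), at rest; lips over 5 mm below the board's top edge, one each side, over 3 mm off mid-plane, barrel above the edge, within 30 mm of its middle and 0.2 rad of parallel, not touching the board; board upright; board, basket within 20 mm (value of joint jaw above 0.4 rad and z of each of lip_a, lip_b in the frame of board_edge below -0.005 m and ((x of lip_a in the frame of board_edge above 0.003 m and x of lip_b in the frame of board_edge below -0.003 m) or (x of lip_a in the frame of board_edge below -0.003 m and x of lip_b in the frame of board_edge above 0.003 m)) and y of hinge in the frame of board_edge between -0.03 and 0.03 m and z of hinge in the frame of board_edge above 0.004 m and angle between the y axis of clip and the y axis of board, either way round below 0.2 rad and contact force between clip and board below 0.3 N and contact force between clip and the fingers above 2 N and linear speed of clip below 0.03 m/s and angle between board's own z axis and vertical below 0.05 rad and distance of each of board, basket from where it was at the start of the episode below 0.02 m); the arm keeps its last pose, push and grip.
It fails at once if the basket is shoved or tipped (distance of basket from where it was at the start of the episode above 0.025 m or angle between basket's own z axis and vertical above 0.25 rad).
It fails at once if the price board is shoved or tipped (distance of board from where it was at the start of the episode above 0.025 m or angle between board's own z axis and vertical above 0.25 rad).
It fails at once if the can, the bottle or the card box is knocked about ((distance of can from where it was at the start of the episode above 0.03 m or angle between can's own z axis and vertical above 0.25 rad) or (distance of oil from where it was at the start of the episode above 0.03 m or angle between oil's own z axis and vertical above 0.25 rad) or (distance of cards from where it was at the start of the episode above 0.03 m or angle between cards's own z axis and vertical above 0.25 rad)).
It fails at once if the clip is dragged off the rim unopened (distance of hinge from where it was at the start of the episode above 0.012 m and contact force between clip and basket above 1 N and value of joint jaw below 0.1 rad).
It also fails if it takes over 37 s, if anything falls off the work surface, if the arm or the gripper's body presses on something with over 40 N, if the wrist force passes 120 N, or if a joint passes its speed limit or range.

## Robot

A 6-joint arm with a two-finger parallel gripper is mounted at the origin on the work surface. World frame = base frame: x ahead of the robot, y to its left, z up, the work surface at z = 0. Lengths are in m, angles in rad, forces in N, time in s.
With the tool pointing down it reaches from about 0.15 to 0.775 m from the base axis. Payload 6.1 kg.
Tool frame: the origin (TCP) lies on the mounting face of the last link; the fingertips stand 173 mm ahead of it and the grasp point (between the pads) lies 155 mm ahead of it; z points along the fingers, x is the direction in which the jaws open and shut, and the axes are right-handed (so a half turn about z gives the same grasp; the last joint's range is limited). The gripper opens to 85 mm and grips with 20 to 120 N. Pads are 22 mm wide; open, the fingers measure 114 mm over their backs; the gripper's body (76 mm by 85 mm) begins 54 mm behind the grasp point. The pads swing forward as they close: fully open they stand 13 mm farther back than shut.
Start: joints at [1.106, 0.126, -0.04, 1.405, 0, 1.571], TCP at [0.235, 0.469, 0.405] pointing down, gripper open.
Joint ranges: [-2.72, 2.72], [-0.95, 1.95], [-1.27, 1.35], [-1.78, 2.02], [-1.46, 1.47], [-3.14, 3.14]. Speed limits (rad/s): [2.39, 2.39, 3.01, 3.14, 3.14, 3.14].

## Interface

Orientations are given as a unit quaternion [w, x, y, z].
In Python, from workcell import telemetry, eyes, job_done, spotter gives the robot as it stands.
- The arm moves only by the tool drive_tool, never from a script. Its argument "moves" is one flat list of numbers, 5 for each row, row after row: the shift along the tool's x, y, z in mm, then the turn about the tool's z in degrees, then the finger opening in mm, from 0 to 85.4. In form: [dx, dy, dz, twist, claw, dx, dy, dz, twist, claw, ...]. A call has 1 to 8 rows; each row is the pose to reach, as a shift and turn from the pose commanded when the call began, along the tool's axes at that moment; what a row does not reach only later rows make up. A row lasts 1/12 s, in which the tool goes at most 41.7 mm and 7.16 degrees, less where a joint would pass 70% of its speed; a pose out of reach is approached as far as the arm can. A call with a gripper value outside its range is refused whole. The fingers move at their own pace and stop on an object; "force" is the grip in N (left out, the last holds). Time passes only in rows, so rows that repeat a pose let the fingers close. It gives the time, the measured TCP pose, the force and the opening at its end, in the units of the state.
- telemetry.observe(): the state, without advancing time (a new reading comes with each control period).
- eyes.grab_frame(name): name is "scene" or "top"; returns a dict with "pixels" (480x640x3 uint8, blue, green, red), "K" (3x3 intrinsics, pixels), "R" (3x3) and "t" (3): a world point X has camera coordinates R X + t. Camera axes: x right, y down, z forward; pixel columns grow to the right and rows downward; lengths in m; the calibration is good to about 2 mm. A picture is of the moment at which its call begins. There is no depth.
- job_done(): hands the job in, once; it reports no verdict.
Trained networks look in a picture, given as the dict that the camera call returned (one of the last four; its "shot" number tells which), for a name from the list of things; names that differ only in an ending like _2 or _b are one class to them, and where a whole thing is asked for, a point or a joint stands for the part that bears it (a point fixed in the world has none). Each returns a list of dicts, best first, with "confidence" (0 to 1); they miss things now and then, are a little off and sometimes report something else, mostly with a low value. They report only what shows in the picture. A call takes as long as a camera call. They do not tell look-alikes from the thing itself.
- spotter.trace(picture, label): "region" (480x640 bool, what is visible of it).
- spotter.landmark_of(picture, label): "xyz" ([x, y, z] in m, in world coordinates, good to about 4 mm: a listed point, or the origin of a listed thing).
The state is a dict: "time": time; "joint_pos": joint angles; "joint_vel": joint speeds; "tau": joint torques, N m; "tool_pos": TCP position; "tool_rot": TCP orientation; "ft_force": force on the tool from outside, world axes, zero at the start; "torque": the same for the moment, N m; "opening": opening from 0.0 (shut) to 1.0 (fully open).
Only numpy, scipy, OpenCV 4.12 (cv2) and the standard library are available. Lean on these libraries where they do the work, as an engineer would, in place of code of your own. Each camera call takes 0.05 s, during which the arm holds its last target.

## Working session

There is one attempt and no reset: what is moved stays moved. The work goes in short steps, Python scripts to look and compute and a tool call to move; the robot and the scene stay as the last step left them, time stands still between calls to the robot, and variables do not carry over. Pictures are saved under pics/ and viewed, and the job is handed in when it is done.

Besides the shell and the picture viewer there is one more tool, called by a JSON object that holds its "fn" and its "kwargs". drive_tool: Moves the arm, as the interface text tells. Its arguments: {"type":"object","properties":{"moves":{"type":"array","items":{"type":"number"}},"force":{"type":"number"}},"required":["moves"]}

```bash
ls; mkdir -p pics; python3 - <<'E'
from workcell import telemetry, eyes, spotter
import cv2,pickle
s=telemetry.observe(); print(s)
for n in ("scene","top"):
    f=eyes.grab_frame(n); cv2.imwrite(f"pics/{n}0.png",f["pixels"]); pickle.dump(f,open(f"/tmp/{n}0.pkl","wb"))
    print(n,f["K"].tolist(),f["R"].tolist(),f["t"].tolist())
    for l in ("clip","hinge","grip_a","grip_b","lip_a","lip_b","basket","rim","board","board_edge","can","oil","cards"):
        print(l,[(r["xyz"] if isinstance(r["xyz"],list) else r["xyz"].round(4).tolist(),round(r["confidence"],2)) for r in spotter.landmark_of(f,l)])
E
```

```text
pics
{'time': 0.0, 'joint_pos': array([ 1.10602559e+00,  1.26395049e-01, -4.06421097e-02,  1.40540797e+00,
        4.24184338e-06,  1.57078615e+00]), 'joint_vel': array([-0.00065946, -0.00148377,  0.00052958, -0.00186488,  0.00036898,
       -0.00024792]), 'tau': array([ 2.68448621e-04, -4.35912037e+01,  3.52924275e+01,  1.72370154e-02,
        3.65401695e-05, -1.51525811e-06]), 'tool_pos': array([0.2352514 , 0.46918583, 0.40390474]), 'tool_rot': array([ 4.31210748e-04,  8.50942944e-01,  5.25257487e-01, -7.02636448e-04]), 'ft_force': array([ 0.3450765 , -0.30346158,  0.00754273]), 'torque': array([-0.01016372,  0.03851716, -0.05293139]), 'opening': 1.0025865533492186}
scene [[524.717065433804, 0.0, 325.80108045134904], [0.0, 524.717065433804, 233.3973400297337], [0.0, 0.0, 1.0]] [[-0.40433164622356116, 0.9144972007890902, 0.014518595354348997], [0.548012790646038, 0.25494388153549985, -0.7966715750897322], [-0.7322553524218764, -0.31416315349915147, -0.6042380423582927]] [0.3152094542752155, -0.2112111200689098, 1.4026710877129946]
clip [([0.4139, 0.2207, 0.0228], 0.83), ([0.5613, 0.
[... 1850 characters left out ...]
, 0.2234, 0.0028], 0.57), ([0.4402, -0.0044, 0.0011], 0.46)]
lip_b [([0.5688, 0.2528, 0.0852], 0.91), ([0.562, 0.2567, 0.0811], 0.77), ([0.4127, 0.2237, 0.0032], 0.63), ([0.4146, 0.2234, 0.0028], 0.57), ([0.4402, -0.0044, 0.0011], 0.46)]
basket [([0.6386, 0.2095, 0.0003], 0.68)]
rim [([0.5563, 0.2364, 0.1131], 0.65)]
board [([0.5879, -0.203, -0.0011], 0.91), ([0.5157, -0.4395, -0.0016], 0.7), ([0.5911, -0.2085, 0.1521], 0.62)]
board_edge [([0.5197, -0.4387, 0.1536], 0.68), ([0.5921, -0.211, 0.1499], 0.55), ([0.5467, 0.2617, 0.1512], 0.35)]
can [([0.7434, 0.0163, -0.0005], 0.97)]
oil [([0.4402, -0.0036, 0.0013], 0.97)]
cards [([0.3628, -0.254, 0.0008], 0.74), ([0.5627, 0.2581, 0.1154], 0.73)]
```

View pics/scene0.png

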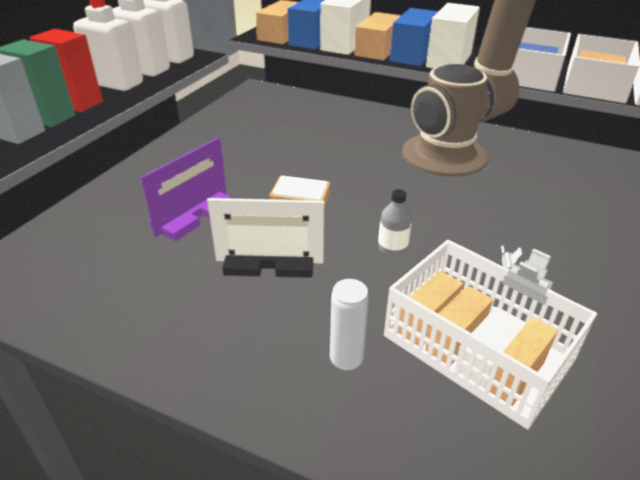

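View pics/top0.png

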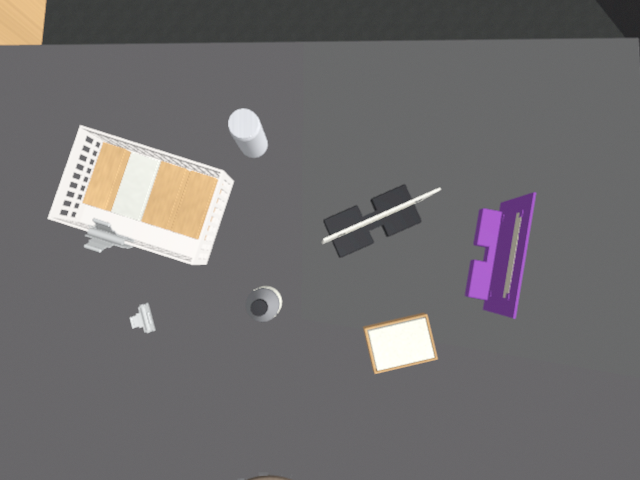

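The clip on the rim shows at about (105,237) in the top picture. The white board's top edge runs from (323,241) to (440,190). The small clip on the table at (145,318) and the purple board are look-alikes. Next I'll refine the poses on enlarged crops.

```bash
cat > h.py <<'E'
import numpy as np
def proj(f,X):
    c=np.asarray(f["R"])@np.asarray(X,float)+np.asarray(f["t"]); p=np.asarray(f["K"])@c; return p[:2]/p[2]
def back(f,u,v,z):
    R=np.asarray(f["R"]);t=np.asarray(f["t"]);d=R.T@np.linalg.solve(np.asarray(f["K"]),[u,v,1.]);o=-R.T@t
    return o+d*(z-o[2])/d[2]
E
python3 - <<'E'
import pickle,cv2,numpy as np
from h import *
T=pickle.load(open('/tmp/top0.pkl','rb'));S=pickle.load(open('/tmp/scene0.pkl','rb'))
def crop(f,x0,y0,w,h,s):return cv2.resize(f["pixels"][y0:y0+h,x0:x0+w],None,fx=s,fy=s,interpolation=cv2.INTER_CUBIC)
a=crop(T,60,205,100,70,4);b=crop(S,480,235,100,70,4);c=crop(T,310,175,140,80,4)[:280,:400]
cv2.imwrite('pics/c1.png',np.vstack([np.hstack([a,b])]))
cv2.imwrite('pics/c2.png',crop(T,310,170,140,95,5))
for e in [(323,241),(440,190)]:print(back(T,*e,.15))
E
```

```text
[ 0.54717656 -0.10774168  0.15      ]
[ 0.62794644 -0.30179393  0.15      ]
```

View pics/c1.png

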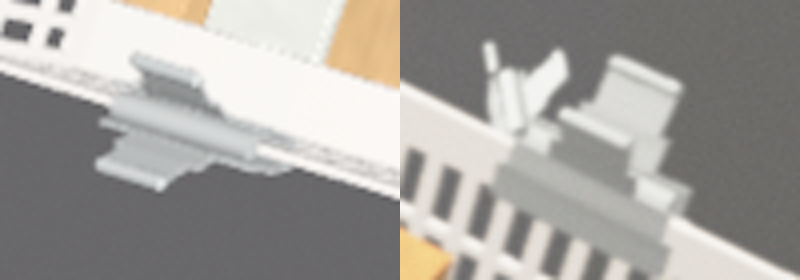

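View pics/c2.png

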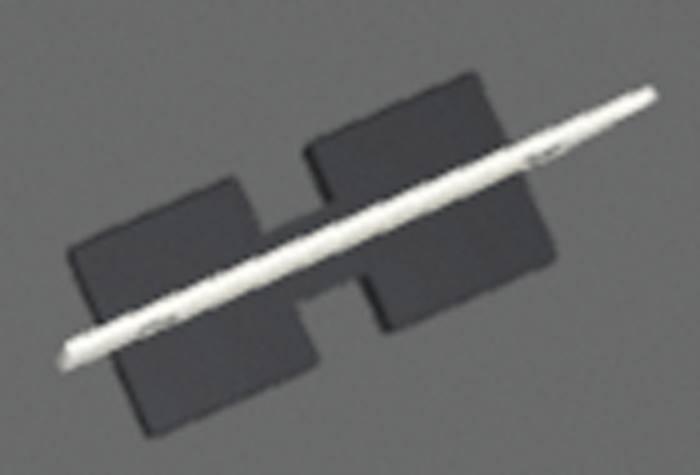

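```bash
python3 - <<'E'
import pickle,cv2,numpy as np
from scipy.optimize import least_squares
from h import *
T=pickle.load(open('/tmp/top0.pkl','rb'));S=pickle.load(open('/tmp/scene0.pkl','rb'))
c=lambda f,x0,y0,s,u,v:((u+.5)/s-.5+x0,(v+.5)/s-.5+y0)
# clip
ty=lambda u,v:c(T,60,205,4,u,v); sy=lambda u,v:c(S,480,235,4,u,v)
for nm,p in dict(a0=ty(136,62),a1=ty(202,80),b0=ty(98,163),b1=ty(164,186)).items():print(nm,p,back(T,*p,.152).round(4))
for nm,p in dict(b0=sy(612,62),b1=sy(680,90),a0=sy(563,113),a1=sy(632,143)).items():
    q=(p[0]-100,p[1]); print('S',nm,q,back(S,*q,.152).round(4))
r0=ty(2,68);r1=ty(398,196);P=back(T,*r0,.11);Q=back(T,*r1,.11);d=Q-P;print('rim',np.degrees(np.arctan2(d[1],d[0])))
# board: white mask on row scan
px=T["pixels"].astype(float).mean(2)
pts=[]
for u in range(335,430,3):
    yc=241-(u-323)*51/117
    col=px[int(yc)-8:int(yc)+9,u]; j=np.where(col>150)[0]
    # subpixel upper crossing
    k=j[0]; f=(150-col[k-1])/(col[k]-col[k-1]); top=int(yc)-8+k-1+f
    pts.append((u,top,len(j)))
pts=np.array(pts);m=np.polyfit(pts[:,0],pts[:,1],1);print(m,pts[:,2])
A=back(T,335,np.polyval(m,335),.15);B=back(T,430,np.polyval(m,430),.15);d=B-A;d/=np.linalg.norm(d);n=np.array([-d[1],d[0]])
print('board dir',np.degrees(np.arctan2(d[1],d[0])),'normal',n)
cen=back(T,*np.array([(323+440.7)/2,0]),.15)
um=(323+440.7)/2;M=back(T,um,np.polyval(m,um),.15);print('front upper edge mid',M, 'center',M[:2]-.002*n)
print('campos',-np.asarray(T["R"]).T@T["t"])
# scene board edge
tl=(210,200);
E
```

```text
a0 (93.625, 220.125) [0.5873 0.2643 0.152 ]
a1 (110.125, 224.625) [0.5795 0.2376 0.152 ]
b0 (84.125, 245.375) [0.5465 0.2793 0.152 ]
b1 (100.625, 251.125) [0.5367 0.2527 0.152 ]
S b0 (532.625, 250.125) [0.538  0.2519 0.152 ]
S b1 (549.625, 257.125) [0.5449 0.2784 0.152 ]
S a0 (520.375, 262.875) [0.5788 0.2381 0.152 ]
S a1 (537.625, 270.375) [0.586  0.2645 0.152 ]
rim -108.84782125833128
[ -0.44130824 380.30178076] [6. 5. 6. 4. 6. 6. 6. 6. 6. 6. 6. 6. 6. 6. 5. 6. 6. 5. 6. 6. 5. 6. 5. 5.
 6. 5. 5. 4. 4. 6. 6. 5.]
board dir -67.13116111998215 normal [0.9213969  0.38862289]
front upper edge mid [ 0.59349995 -0.20510588  0.15      ] center [ 0.59165716 -0.20588313]
campos [ 0.51436011 -0.09006844  0.95654018]
```

```bash
python3 - <<'E'
import pickle,cv2,numpy as np
T=pickle.load(open('/tmp/top0.pkl','rb'));S=pickle.load(open('/tmp/scene0.pkl','rb'))
def crop(f,x0,y0,w,h,s):return cv2.resize(f["pixels"][y0:y0+h,x0:x0+w],None,fx=s,fy=s,interpolation=cv2.INTER_NEAREST)
cv2.imwrite('pics/c3.png',np.vstack([np.hstack([crop(S,200,190,33,25,12),crop(S,300,190,33,25,12)]),np.hstack([crop(T,315,228,33,25,12),crop(T,415,178,33,25,12)])]))
E
```

```text
(no output)
```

View pics/c3.png

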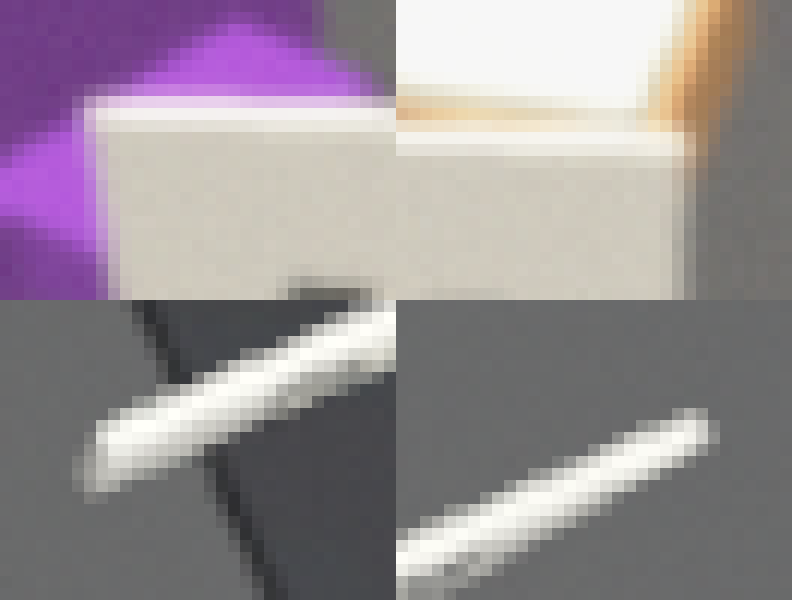

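```bash
python3 - <<'E'
import pickle,numpy as np
from h import *
T=pickle.load(open('/tmp/top0.pkl','rb'));S=pickle.load(open('/tmp/scene0.pkl','rb'))
for f,a,b in((T,(323.2,239.2),(440.3,188.2)),(S,(207,198.8),(324.2,201.3))):
    A=back(f,*a,.15);B=back(f,*b,.15);d=B-A;print(A,B,(A+B)/2,np.linalg.norm(d),np.degrees(np.arctan2(d[1],d[0])))
E
```

```text
[ 0.55011278 -0.10812038  0.15      ] [ 0.63091876 -0.30237786  0.15      ] [ 0.59051577 -0.20524912  0.15      ] 0.21039385422910056 -67.41397733448596
[ 0.63040684 -0.30240248  0.15      ] [ 0.5482129  -0.10782901  0.15      ] [ 0.58930987 -0.20511575  0.15      ] 0.211221870545095 112.90072317530482
```

{"fn": "drive_tool", "kwargs": {"moves": [-42,387,0,82.2,85,-42,387,0,82.2,85,-42,387,0,82.2,85,-42,387,0,82.2,85,-42,387,0,82.2,85,-42,387,0,82.2,85,-42,387,0,82.2,85,-42,387,0,82.2,85], "force": 30}}

```text
time: 2.07
tool_pos: [0.5169, 0.2871, 0.4048]
tool_rot: [-0.0, 0.999, 0.05, 0.0]
ft_force: [0.5, 1.1, 0.6]
opening: 0.995
```

```bash
cat >> h.py <<'E'
from scipy.spatial.transform import Rotation as Ro
def Rt(s): q=s["tool_rot"]; return Ro.from_quat([q[1],q[2],q[3],q[0]])
def goto(s,xyz,yawdeg):
    R=Rt(s).as_matrix(); d=R.T@(np.asarray(xyz)-s["tool_pos"])*1000
    y=np.degrees(np.arctan2(R[1,0],R[0,0])); print("t",round(float(s["time"]),2),"pos",s["tool_pos"].round(4),"yaw",round(y,2),"tilt",R[:,2].round(4),"q6",s["joint_pos"][5].round(3),"open",round(float(s["opening"]),3),"F",np.round(s["ft_force"],1))
    print("shift",d.round(1),"twist",round((y-yawdeg+180)%360-180,2))
E
python3 -c "
from h import *;from workcell import telemetry
goto(telemetry.observe(),[.5621,.2583,.39],-18.8)"
```

```text
t 2.07 pos [0.5169 0.2871 0.4048] yaw 5.71 tilt [ 3.e-04  3.e-04 -1.e+00] q6 1.978 open 0.995 F [0.5 1.1 0.6]
shift [42.1 33.1 14.8] twist 24.51
```

{"fn": "drive_tool", "kwargs": {"moves": [42,33,14,24.5,85,42,33,14,24.5,85,42,33,14,24.5,85,42,33,14,24.5,85,42,33,14,24.5,85,42,33,14,24.5,85,42,33,14,24.5,85]}}

```text
time: 2.65
tool_pos: [0.5606, 0.2604, 0.3908]
tool_rot: [-0.0, 0.987, -0.159, 0.0]
ft_force: [-0.6, -0.0, 0.0]
opening: 0.996
```

```bash
python3 -c "
from h import *;from workcell import telemetry,eyes
import cv2
s=telemetry.observe()
goto(s,[.5621,.2583,.314],-18.8)
ims=[]
for n in('scene','top'):
    f=eyes.grab_frame(n); p=f['pixels']; g=s['tool_pos']+Rt(s).as_matrix()@[0,0,.155]; u=proj(f,g); print(n,u)
    x0=int(min(max(u[0]-60,0),520));y0=int(min(max(u[1]-60,0),360)); ims.append(cv2.resize(p[y0:y0+120,x0:x0+100],None,fx=4,fy=4,interpolation=cv2.INTER_CUBIC)); print(x0,y0)
cv2.imwrite('pics/h1.png',np.hstack(ims))
"
```

```text
t 2.65 pos [0.5606 0.2604 0.3908] yaw -18.32 tilt [ 2.e-04  0.e+00 -1.e+00] q6 2.325 open 0.996 F [-0.6 -0.   0. ]
shift [ 2.1  1.5 76.8] twist 0.48
scene [551.37351435 215.99115764]
491 155
top [ 70.6708282  233.59316465]
10 173
```

View pics/h1.png

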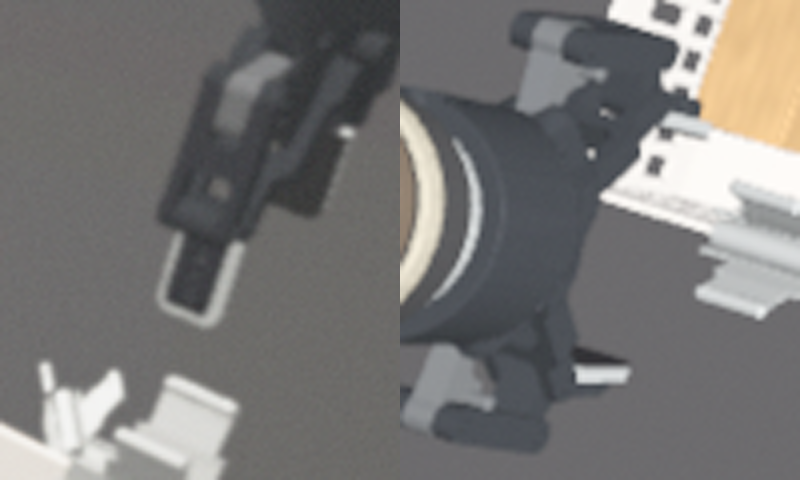

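```bash
python3 -c "
from h import *;from workcell import telemetry
import pickle
s=telemetry.observe();S=pickle.load(open('/tmp/scene0.pkl','rb'));T=pickle.load(open('/tmp/top0.pkl','rb'));R=Rt(s).as_matrix()
for sg in(1,-1):
  for d in (.155,.160,.165,.170,.173,.178):
    X=s['tool_pos']+R@[sg*.0427,0,d]; print(sg,d,(proj(S,X)-[491,155])*4,(proj(T,X)-[10,173])*4)
"
```

```text
1 0.155 [191.81990962 294.29470677] [280.23205291 130.94615207]
1 0.16 [188.16111857 305.59116271] [286.63373375 132.47296796]
1 0.165 [184.53185341 316.796458  ] [292.94784605 133.97889855]
1 0.17 [180.93175816 327.91169168] [299.17617437 135.46436946]
1 0.173 [178.78555662 334.53805292] [302.87271935 136.34600411]
1 0.178 [175.23140699 345.51143024] [308.9673856 137.7995963]
-1 0.155 [288.8131149  196.17600786] [203.97373964 355.10969568]
-1 0.16 [285.02049002 207.12213102] [210.94296007 355.09268411]
-1 0.165 [281.25652116 217.98554832] [217.81626935 355.07590665]
-1 0.17 [277.52088477 228.76719358] [224.59563385 355.0593585 ]
-1 0.173 [275.29296974 235.19731338] [228.61895703 355.04953774]
-1 0.178 [271.60200438 245.85003088] [235.25196738 355.03334684]
```

```bash
python3 -c "
from h import *;from workcell import telemetry
goto(telemetry.observe(),[.5621,.2583,.302],-18.8)"
```

```text
t 2.75 pos [0.5604 0.2605 0.3909] yaw -18.34 tilt [ 3.e-04  1.e-04 -1.e+00] q6 2.326 open 0.997 F [ 0.3 -0.4  0.1]
shift [ 2.3  1.6 88.9] twist 0.46
```

{"fn": "drive_tool", "kwargs": {"moves": [2.3,1.6,30,0.5,85,2.3,1.6,55,0.5,85,2.3,1.6,75,0.5,85,2.3,1.6,85,0.5,75,2.3,1.6,89,0.5,70,2.3,1.6,89,0.5,65,2.3,1.6,89,0.5,65]}}

```text
time: 3.33
tool_pos: [0.5626, 0.2582, 0.3029]
tool_rot: [-0.0, 0.986, -0.164, 0.001]
ft_force: [-0.2, 0.3, -0.0]
opening: 0.762
```

```bash
cat > look.py <<'E'
import sys,cv2
from h import *
from workcell import telemetry,eyes
# look.py out sx sy tx ty w h scale
a=sys.argv; out=a[1]; sx,sy,tx,ty,w,h,sc=map(int,a[2:9])
ims=[]
for n,x,y in(('scene',sx,sy),('top',tx,ty)):
    f=eyes.grab_frame(n); ims.append(cv2.resize(f['pixels'][y:y+h,x:x+w],None,fx=sc,fy=sc,interpolation=cv2.INTER_CUBIC))
cv2.imwrite(out,np.hstack(ims))
E
python3 look.py pics/h2.png 480 190 50 170 100 120 4
python3 -c "
from h import *;from workcell import telemetry
goto(telemetry.observe(),[.5621,.2583,.302],-18.8)"
```

```text
t 3.43 pos [0.5627 0.2583 0.3033] yaw -18.91 tilt [ 0.0023  0.0011 -1.    ] q6 2.331 open 0.764 F [ 0.6  0.5 -0.2]
shift [-0.6  0.2  1.3] twist -0.11
```

View pics/h2.png

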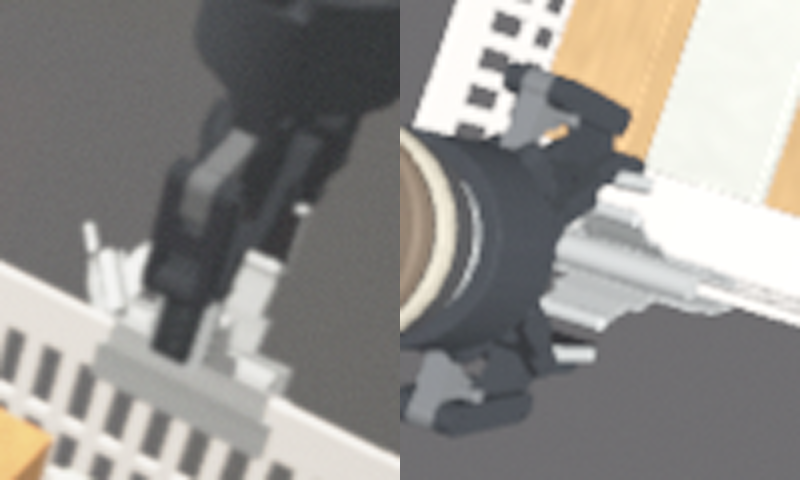

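{"fn": "drive_tool", "kwargs": {"moves": [-0.5,0,1,0,52,-0.5,0,1,0,48,-0.5,0,1,0,42,-0.5,0,1,0,36,-0.5,0,1,0,30,-0.5,0,1,0,20,-0.5,0,1,0,20,-0.5,0,1,0,20], "force": 30}}

```text
time: 4.1
tool_pos: [0.5635, 0.2582, 0.3065]
tool_rot: [-0.002, 0.986, -0.165, 0.005]
ft_force: [1.4, -3.6, 19.8]
opening: 0.288
```

```bash
python3 look.py pics/h3.png 480 190 50 170 100 120 4
python3 -c "
from h import *;from workcell import telemetry
goto(telemetry.observe(),[.5621,.2583,.302],-18.8)"
```

```text
t 4.2 pos [0.5635 0.2582 0.3064] yaw -18.96 tilt [ 0.0106  0.0027 -0.9999] q6 2.332 open 0.286 F [ 1.3 -2.5 20.2]
shift [-1.4  0.4  4.4] twist -0.16
```

View pics/h3.png

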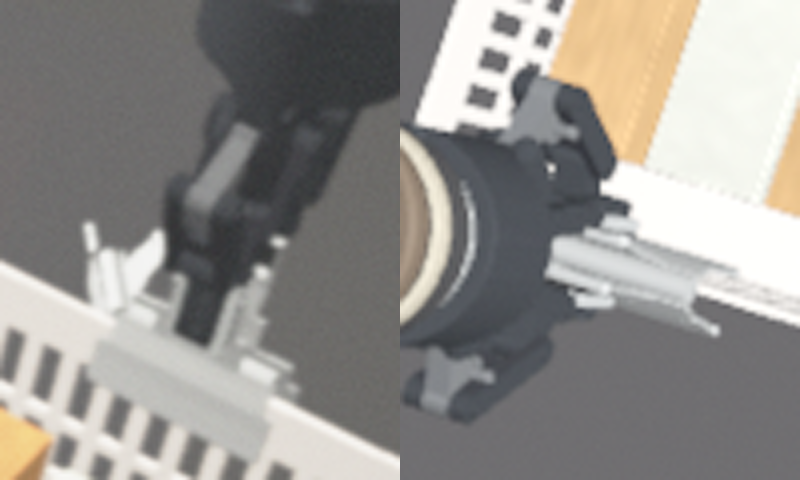

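{"fn": "drive_tool", "kwargs": {"moves": [0,0,-3,0,20,0,0,-8,0,20,0,0,-16,0,20,0,0,-28,0,20,0,0,-42,0,20,0,0,-58,0,20,0,0,-74,0,20,0,0,-90,0,20]}}

```text
time: 4.87
tool_pos: [0.5617, 0.2582, 0.3913]
tool_rot: [0.0, 0.986, -0.164, -0.001]
ft_force: [0.7, -0.5, 0.5]
opening: 0.29
```

```bash
python3 look.py pics/h4.png 480 140 50 170 100 140 4
python3 -c "
from h import *;from workcell import telemetry
goto(telemetry.observe(),[.5899,-.2052,.40],22.8)"
```

```text
t 4.97 pos [0.5622 0.2584 0.3935] yaw -18.92 tilt [ 0.0035  0.0017 -1.    ] q6 2.332 open 0.283 F [ 0.5 -0.2 -0.3]
shift [176.5 429.5  -7.2] twist -41.72
```

View pics/h4.png

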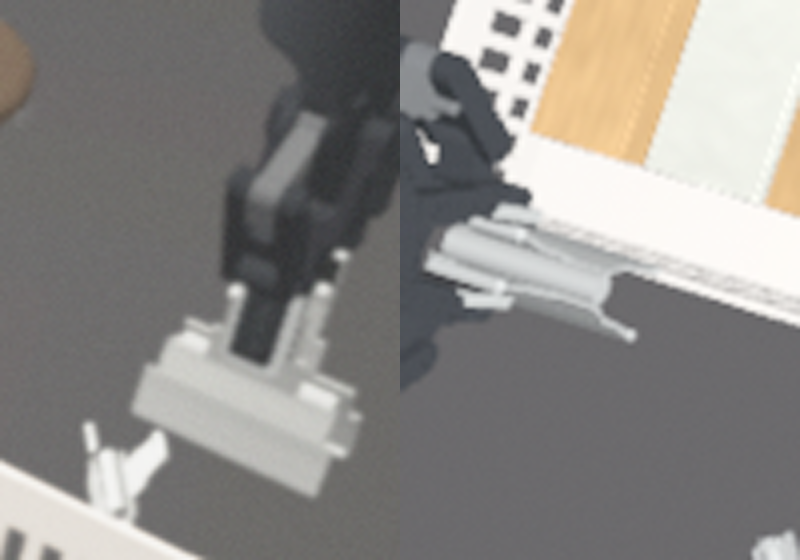

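{"fn": "drive_tool", "kwargs": {"moves": [3,8,-8,0,20,9,21,-16,-2,20,17,41,-22,-4,20,26,64,-27,-7,20,36,87,-27,-10,20,46,111,-27,-13,20,56,135,-27,-16,20,66,159,-27,-18,20]}}

```text
time: 5.63
tool_pos: [0.5724, 0.0846, 0.4167]
tool_rot: [0.0, 1.0, -0.007, -0.001]
ft_force: [-1.1, 0.3, 0.0]
opening: 0.281
```

```bash
python3 -c "
from h import *;from workcell import telemetry
goto(telemetry.observe(),[.5899,-.2052,.42],22.8)"
```

```text
t 5.63 pos [0.5724 0.0846 0.4167] yaw -0.78 tilt [-2.e-03 -5.e-04 -1.e+00] q6 1.731 open 0.281 F [-1.1  0.3  0. ]
shift [ 21.5 289.6  -3.2] twist -23.58
```

{"fn": "drive_tool", "kwargs": {"moves": [2,26,-3,-2,20,4,52,-3,-4,20,6,78,-3,-6,20,8,104,-3,-9,20,10,130,-3,-11,20,12,156,-3,-13,20,13,180,-3,-15,20,15,200,-3,-17,20]}}

```text
time: 6.3
tool_pos: [0.5839, -0.116, 0.4196]
tool_rot: [-0.0, 0.99, 0.14, -0.001]
ft_force: [0.6, 0.3, 0.5]
opening: 0.287
```

```bash
python3 -c "
from h import *;from workcell import telemetry
goto(telemetry.observe(),[.5899,-.2052,.42],22.8)"
```

```text
t 6.3 pos [ 0.5839 -0.116   0.4196] yaw 16.11 tilt [-0.0023  0.     -1.    ] q6 1.094 open 0.287 F [0.6 0.3 0.5]
shift [-19.   87.3  -0.4] twist -6.69
```

{"fn": "drive_tool", "kwargs": {"moves": [-4,20,0,-2,20,-9,40,0,-4,20,-13,60,0,-6,20,-16,75,0,-6.7,20,-18,83,0,-6.7,20,-19,87,0,-6.7,20,-19,87,0,-6.7,20,-19,87,0,-6.7,20]}}

```text
time: 6.97
tool_pos: [0.5902, -0.2024, 0.4204]
tool_rot: [-0.0, 0.98, 0.197, -0.0]
ft_force: [-0.9, 0.2, -1.1]
opening: 0.283
```

```bash
python3 - <<'E'
from h import *;from workcell import telemetry,eyes,spotter
import cv2,pickle
s=telemetry.observe();goto(s,[.5899,-.2052,.42],22.8)
ims=[]
for n in('scene','top'):
    f=eyes.grab_frame(n);pickle.dump(f,open(f'/tmp/{n}1.pkl','wb'))
    x0,y0=(200,100) if n=='scene' else (310,150)
    ims.append(cv2.resize(f['pixels'][y0:y0+150,x0:x0+133],None,fx=3,fy=3,interpolation=cv2.INTER_CUBIC))
    for l in('hinge','lip_a','grip_a','board_edge'):
        for r in spotter.landmark_of(f,l):
            if abs(r['xyz'][0]-.59)<.06 and abs(r['xyz'][1]+.2)<.06:print(n,l,np.round(r['xyz'],4),round(r['confidence'],2))
cv2.imwrite('pics/h5.png',np.hstack(ims))
E
```

```text
t 6.97 pos [ 0.5902 -0.2024  0.4204] yaw 22.77 tilt [-7.e-04  6.e-04 -1.e+00] q6 0.843 open 0.283 F [-0.9  0.2 -1.1]
shift [-1.4  2.5  0.4] twist -0.03
scene hinge [ 0.5861 -0.2088  0.2283] 0.76
scene hinge [ 0.5966 -0.2025  0.1994] 0.37
scene hinge [ 0.5798 -0.2076  0.2716] 0.23
scene lip_a [ 0.5964 -0.2036  0.2015] 0.97
scene grip_a [ 0.5999 -0.2022  0.2684] 0.89
scene grip_a [ 0.5803 -0.21    0.2714] 0.44
scene board_edge [ 0.5841 -0.2066  0.1494] 0.85
top hinge [ 0.5935 -0.2028  0.2292] 0.61
top lip_a [ 0.5972 -0.2061  0.2012] 0.59
top lip_a [ 0.5742 -0.2094  0.199 ] 0.55
top grip_a [ 0.575  -0.2078  0.1988] 0.25
top board_edge [ 0.5916 -0.2087  0.1503] 0.59
```

View pics/h5.png

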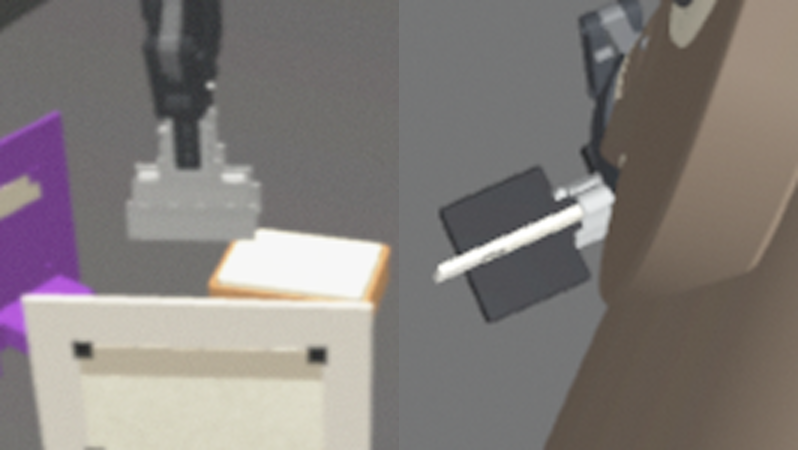

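```bash
python3 - <<'E'
import pickle,cv2
from h import *
T=pickle.load(open('/tmp/top1.pkl','rb'));S=pickle.load(open('/tmp/scene1.pkl','rb'))
a=cv2.resize(T['pixels'][195:245,345:390],None,fx=9,fy=9,interpolation=cv2.INTER_CUBIC)
b=cv2.resize(S['pixels'][125:185,235:290],None,fx=7,fy=7,interpolation=cv2.INTER_CUBIC)[:450,:385]
b=cv2.copyMakeBorder(b,0,450-b.shape[0],0,0,cv2.BORDER_CONSTANT)
cv2.imwrite('pics/h6.png',cv2.hconcat([a,b]))
# predicted lip ends in top: nominal clip (hinge at tool axis)
yaw=np.radians(22.8);nx=np.array([np.cos(yaw),np.sin(yaw),0]);ny=np.array([-np.sin(yaw),np.cos(yaw),0])
h=np.array([.5902,-.2024,.2289])
for sx in(1,-1):
  for sy in(1,-1):
    print(sx,sy,(proj(T,h+nx*sx*.011+ny*sy*.037-[0,0,.029])-[345,195])*9)
E
```

```text
1 1 [133.55537473 169.44468058]
1 -1 [527.64045543  -3.69708336]
-1 1 [186.01479678 287.06741135]
-1 -1 [580.42547398 113.36588283]
```

View pics/h6.png

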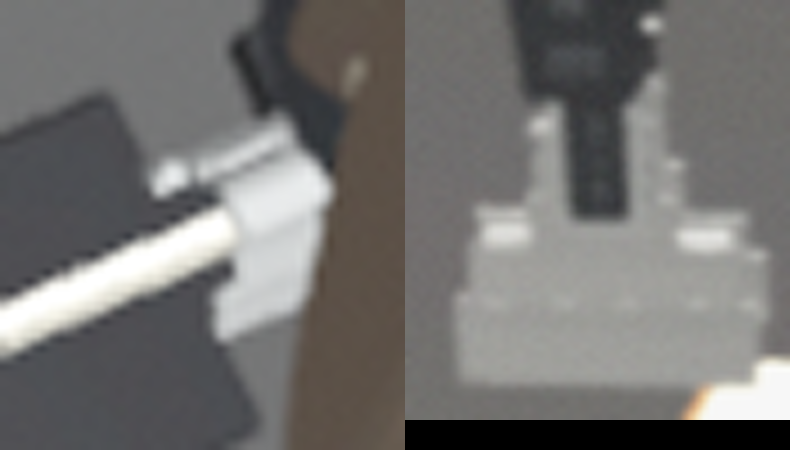

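```bash
python3 -c "
from h import *;from workcell import telemetry
goto(telemetry.observe(),[.5929,-.1996,.383],22.8)"
```

```text
t 7.47 pos [ 0.5903 -0.2025  0.4208] yaw 22.79 tilt [ 1.e-04 -0.e+00 -1.e+00] q6 0.843 open 0.285 F [ 0.  -0.  -1.3]
shift [ 3.5 -1.7 37.8] twist -0.01
```

{"fn": "drive_tool", "kwargs": {"moves": [3.5,-1.7,6,0,20,3.5,-1.7,14,0,20,3.5,-1.7,23,0,20,3.5,-1.7,31,0,20,3.5,-1.7,36,0,20,3.5,-1.7,38,0,20,3.5,-1.7,38,0,20,3.5,-1.7,38,0,20]}}

```text
time: 8.13
tool_pos: [0.5929, -0.1999, 0.3827]
tool_rot: [-0.0, 0.98, 0.197, -0.0]
ft_force: [-0.2, 0.9, -0.9]
opening: 0.285
```

```bash
cat > chk.py <<'E'
import sys,cv2,pickle
from h import *;from workcell import telemetry,eyes,spotter
k=sys.argv[1]
s=telemetry.observe();goto(s,[.5929,-.1996,.383],22.8)
yaw=np.radians(22.8);nx=np.array([np.cos(yaw),np.sin(yaw),0]);ny=np.array([-np.sin(yaw),np.cos(yaw),0]);B=np.array([.5899,-.2052,.15])
fs={}
for n in('scene','top'):
    f=eyes.grab_frame(n);fs[n]=f;pickle.dump(f,open(f'/tmp/{n}{k}.pkl','wb'))
    for l in('hinge','lip_a','grip_a','board_edge'):
        for r in spotter.landmark_of(f,l):
            d=np.asarray(r['xyz'])-B
            if np.hypot(d[0],d[1])<.06:print(n,l,'board frame mm',(1000*np.array([d@nx,d@ny,d[2]])).round(1),round(r['confidence'],2))
T,S=fs['top'],fs['scene']
a=cv2.resize(T['pixels'][195:245,345:390],None,fx=9,fy=9,interpolation=cv2.INTER_CUBIC)
b=cv2.resize(S['pixels'][150:214,235:290],None,fx=7,fy=7,interpolation=cv2.INTER_CUBIC)
b=cv2.copyMakeBorder(b,0,max(0,450-b.shape[0]),0,0,cv2.BORDER_CONSTANT)[:450]
cv2.imwrite(f'pics/k{k}.png',cv2.hconcat([a,b]))
E
python3 chk.py 2
```

```text
t 8.13 pos [ 0.5929 -0.1999  0.3827] yaw 22.77 tilt [-1.e-04 -0.e+00 -1.e+00] q6 0.848 open 0.285 F [-0.2  0.9 -0.9]
shift [ 0.1 -0.3 -0.3] twist -0.03
scene hinge board frame mm [-3.6 -0.  43.5] 0.91
scene hinge board frame mm [15.  -0.5 84.3] 0.43
scene lip_a board frame mm [11.8 -2.  11.8] 0.83
scene grip_a board frame mm [15.1 -1.7 83.7] 0.58
scene board_edge board frame mm [-4.  -0.  -1.3] 0.79
top hinge board frame mm [ 2.8  2.8 45.9] 0.71
top lip_a board frame mm [ 3.9  4.7 43.7] 0.73
top lip_a board frame mm [12.2 -2.7 13.6] 0.65
```

View pics/k2.png

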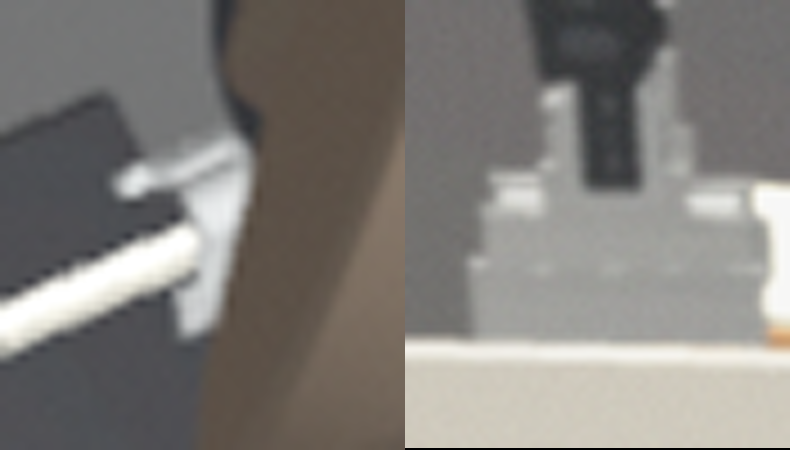

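{"fn": "drive_tool", "kwargs": {"moves": [0,0,3,0,20,0,0,6,0,20,0,0,9,0,20,0,0,12,0,20,0,0,15,0,20,0,0,17,0,20,0,0,18,0,20,0,0,18,0,20]}}

```text
time: 9.3
tool_pos: [0.5929, -0.1998, 0.3643]
tool_rot: [-0.0, 0.98, 0.197, -0.0]
ft_force: [0.4, 0.0, -0.6]
opening: 0.282
```

```bash
python3 chk.py 3
```

```text
t 9.3 pos [ 0.5929 -0.1998  0.3643] yaw 22.77 tilt [-5.e-04  1.e-04 -1.e+00] q6 0.848 open 0.282 F [ 0.4  0.  -0.6]
shift [  0.1  -0.2 -18.7] twist -0.03
scene hinge board frame mm [-4.4  0.8 23. ] 0.64
scene lip_a board frame mm [11.7  0.8 -5.7] 0.8
scene grip_a board frame mm [12.8 -1.1 63.6] 0.79
scene grip_a board frame mm [-9.1  3.1 65.8] 0.58
scene board_edge board frame mm [-5.1  1.4 -1.2] 0.72
top lip_a board frame mm [10.1 -4.  -3.9] 0.44
```

View pics/k3.png

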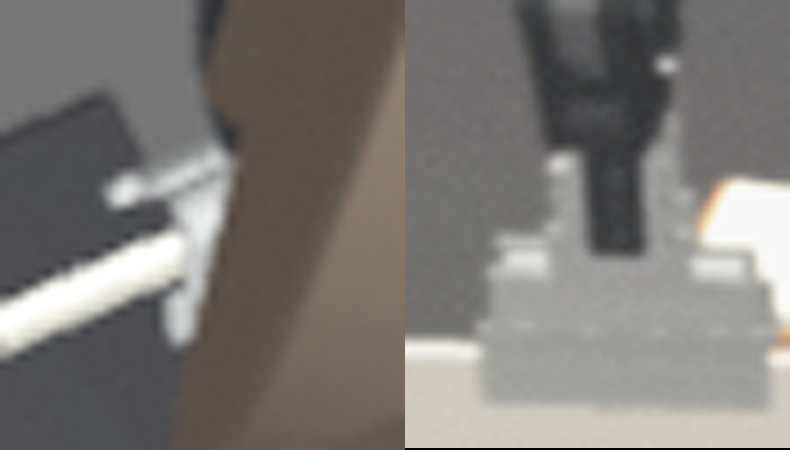

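{"fn": "drive_tool", "kwargs": {"moves": [0,0,3,0,20,0,0,5,0,20,0,0,7,0,20,0,0,7,0,20,0,0,7,0,20,0,0,7,0,20]}}

```text
time: 10.3
tool_pos: [0.5929, -0.1998, 0.3577]
tool_rot: [-0.0, 0.98, 0.197, -0.0]
ft_force: [-0.0, -0.2, -0.5]
opening: 0.284
```

```bash
python3 chk.py 4; python3 -c "
import pickle,cv2,numpy as np
S=pickle.load(open('/tmp/scene4.pkl','rb'));T=pickle.load(open('/tmp/top4.pkl','rb'))
cv2.imwrite('pics/full4.png',np.hstack([cv2.resize(S['pixels'],(400,300),interpolation=cv2.INTER_AREA),cv2.resize(T['pixels'],(400,300),interpolation=cv2.INTER_AREA)]))
for n,x,y,w,h in(('scene',195,180,140,110),('top',50,120,190,150),('scene',330,180,270,230)):
    a=pickle.load(open(f'/tmp/{n}0.pkl','rb'))['pixels'][y:y+h,x:x+w].astype(int);b={'scene':S,'top':T}[n]['pixels'][y:y+h,x:x+w].astype(int)
    d=abs(a-b).max(2)>40;ys,xs=np.nonzero(d);print(n,d.sum(),(xs.min()+x,xs.max()+x,ys.min()+y,ys.max()+y) if d.any() else '')
"
```

```text
t 10.3 pos [ 0.5929 -0.1998  0.3577] yaw 22.77 tilt [-1.e-04  0.e+00 -1.e+00] q6 0.848 open 0.284 F [-0.  -0.2 -0.5]
shift [  0.1  -0.2 -25.3] twist -0.03
scene hinge board frame mm [-3.  -2.3 18.2] 0.6
scene lip_a board frame mm [ 12.8   3.2 -12.6] 0.98
scene grip_a board frame mm [16.6 -3.4 58.1] 0.69
scene grip_a board frame mm [-8.2  2.8 59.8] 0.67
scene board_edge board frame mm [-3.6 -3.5 -2.1] 0.96
top lip_a board frame mm [ 10.8  -2.4 -13.9] 0.66
scene 917 (np.int64(246), np.int64(287), np.int64(180), np.int64(210))
top 735 (np.int64(84), np.int64(132), np.int64(218), np.int64(252))
scene 1308 (np.int64(504), np.int64(552), np.int64(249), np.int64(303))
```

View pics/k4.png

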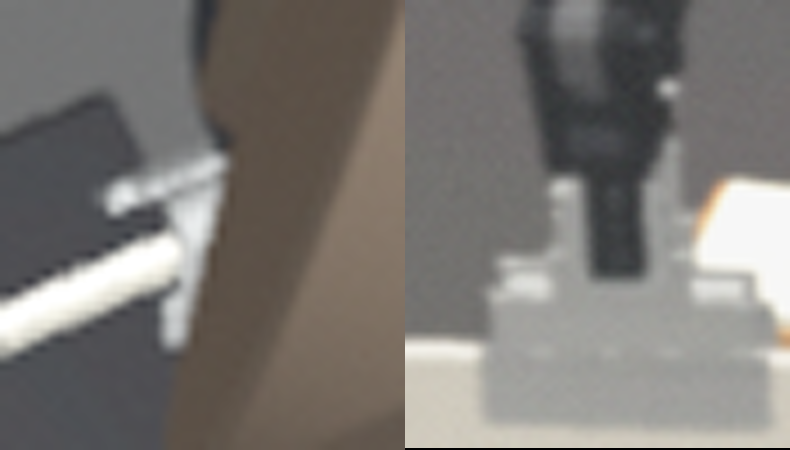

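View pics/full4.png

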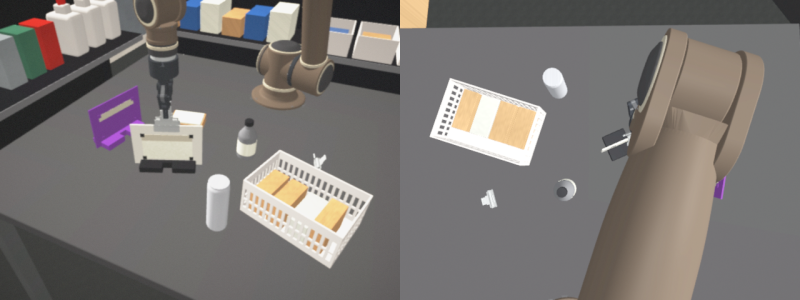

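The image differences are confined to where the clip was and where it is now, so the board and basket haven't moved. The lips sit about 13 mm below the edge, roughly 11 mm to either side of it, and the wrist force is near zero. I'm handing in.

```bash
python3 -c "
from workcell import job_done,telemetry
print(job_done());s=telemetry.observe();print(s['time'],s['ft_force'],s['opening'],s['tool_pos'])"
```

```text
the job is handed in; nothing more can be done
None
the job is handed in; nothing more can be done
```

I squeezed the large clip fully open on the basket rim at 30 N, lifted it straight off, and carried it over to the white board. I handed in at about 10.4 s with the clip still held open, jaws down, over the middle of the top edge.

**Last checks, all from the pictures and the arm's readings:**
- **Jaws:** the finger opening is about 24 mm, so the clip is at its stop.
- **Depth:** the +x lip measures 13 mm below the board's edge, with the barrel about 16–18 mm above it.
- **Centring:** that lip is about 11–13 mm off the board's mid-plane. The network didn't report the other lip at the final height, but the top picture shows one lip on each side with a gap to the board. The clip is within about 3 mm of the middle of the edge.
- **Alignment:** the gripper's turn is within about 0.1° of the board's as I measured it.
- **Contact:** the wrist force is about 0.5 N, the same as when the clip hung free.
- **Other items:** the board and basket look the same as at the start, apart from where the clip was and is now. The can, the bottle and the card box look in place.

**What disagreed or went less cleanly:**
- The network's reports of the hinge and board edge varied by 3–5 mm across the board between the two cameras. I relied on pixel measurements instead.
- The clip sat a few millimetres off-centre in the fingers, so I shifted the tool about 5 mm to compensate.
- While I squeezed the clip, it pressed down on the rim with about 20 N. The basket stayed put.

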